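# Build a straddle-milling set on a stub arbor

## Robot

A 6-joint arm with a two-finger parallel gripper is mounted at the origin on a cart in front of the work surface, level with it; the furniture and walls round the work are solid. World frame = base frame: x ahead of the robot, y to its left, z up, the work surface at z = 0. Lengths are in m, angles in rad, forces in N, time in s.
With the tool pointing down it reaches from about 0.325 to 0.9 m from the base axis. Payload 6.1 kg.
Tool frame: the origin (TCP) lies midway between the tips of the shut fingers; the grasp point (between the pads) lies 19 mm behind it; z points along the fingers, y is the line along which they close (so a half turn about z gives the same grasp; the last joint's range is limited). The gripper opens to 85 mm and grips with 20 to 120 N. Pads are 22 mm wide; open, the fingers measure 114 mm over their backs; the gripper's body (76 mm by 85 mm) begins 54 mm behind the grasp point. The pads swing forward as they close: fully open they stand 13 mm farther back than shut.
Start: joints at [-1.436, 0.22, 1.526, -0, 1.395, -0.126], TCP at [0.161, -0.604, 0.205] pointing down, gripper open.
Joint ranges: [-2.98, 2.98], [-0.91, 2.08], [0.09, 2.57], [-1.24, 4.39], [0.2, 2.65], [-2.68, 2.68]. Speed limits (rad/s): [2.57, 2.57, 3.01, 3.14, 3.14, 3.14].

## Interface

Orientations are given as [roll, pitch, yaw] about the fixed x, y, z axes, in that order (R = Rz(yaw) Ry(pitch) Rx(roll)).
In Python, from plant import movep, move_l, set_joints, gripper_to, hold, inverse_kinematics, observe, get_image, get_calibration, Unreachable, job_done gives the robot as it stands. Calls block until the motion is done:
- movep(position, orientation): joint-space move of the TCP to a pose.
- move_l(position, feed=0.15, rotation=None, max_force=None): straight line of the TCP; rotation=None keeps the orientation; feed is the mean speed in m/s. With max_force (N) it stops when the force on the tool has changed by that much, and returns True; else False.
- set_joints(angles): joint-space move.
- gripper_to(opening, f_grip=None): finger opening in m; f_grip is the grip in N (None keeps the last); returns when the fingers have stopped.
- hold(seconds).
- inverse_kinematics(position, orientation): joint angles nearest the present ones, or None.
- observe(): the state.
- get_image(name): name is "scene" or "top"; returns (picture, depth): 420x560x3 uint8, red, green, blue; 420x560 float32, m along the optical axis (not along the pixel's ray), 0 where there is no reading.
- get_calibration(name): a dict with "intrinsics" (3x3 intrinsics, pixels), "world_from_camera" (4x4, takes a point from camera to world coordinates). Camera axes: x right, y down, z forward; pixel columns grow to the right and rows downward; lengths in m; the calibration is good to about 2 mm. A picture is of the moment at which its call begins. get_calibration takes no time and is no camera call.
A pose or a line that the arm cannot do raises Unreachable and nothing moves.
- job_done(): hands the job in; it is judged then, once.
The state is a dict: "time_s": time; "q": joint angles; "joint_velocities": joint speeds; "joint_torque": joint torques, N m; "eef_pos": TCP position; "tcp_rot": TCP orientation; "ft_force": force on the tool from outside, world axes, zero at the start; "torque": the same for the moment, N m; "opening": finger opening in m; "grasp_force": force on a finger pad.
Only numpy, scipy, OpenCV 4.12 (cv2) and the standard library are available. Lean on these libraries where they do the work, as an engineer would, in place of code of your own. Each camera call takes 0.05 s, during which the arm holds its last target. There are 200 camera calls.

## Task

Build up the straddle-milling set on the upright arbor: first one of the two large toothed cutters down onto the arbor's flange, then the tall narrow spacing ring that sets the width between the cutters, then the other large cutter, and last the flat broad dark end collar, each slid over the arbor and lying flat on the part below. The cutters must be the matching large pair, so leave the small cutter where it lies, and the plain ring gauge too.

Things in the scene. Friction and masses are not known exactly. Their poses are not given: they have to be found in the camera images.
- arbor_seat (a point): centre of the top face of the arbor's flange, where the first cutter lies, 52 mm above the bench; z points up along the arbor. The flange is 41 mm across, 10 mm thick, in a fixed round grey stand 96 mm across the foot. Finished, the parts' centres are 5 mm (first cutter), 18 mm (spacing ring), 31 mm (second cutter) and 40 mm (end collar) above this point
- arbor_tip (a point): top of the arbor, a polished upright steel spindle, 52.5 mm above the flange. It is 22 mm thick for 41 mm above the flange, then tapers over 5 mm to a 17 mm threaded end with a bevelled tip 12 mm across. The 25 mm bores have 1.5 mm play all round
- cutter_a_mid (a point): one of two identical large side milling cutters: a flat bright steel toothed wheel, 60 mm across the teeth, 10 mm thick, with a plain round 25 mm bore; either face may be up. It lies flat on the bench. This point is its centre, half-way up, on the axis of the bore (5 mm above its underside); z is its axis
- cutter_b_mid (a point): the other of two identical large side milling cutters: a flat bright steel toothed wheel, 60 mm across the teeth, 10 mm thick, with a plain round 25 mm bore; either face may be up. It lies flat on the bench. This point is its centre, half-way up, on the axis of the bore (5 mm above its underside); z is its axis
- spacer_mid (a point): the spacing ring: a plain bright steel ring with a fine groove round its middle, 36 mm outside diameter, 16 mm tall, 25 mm bore, standing flat on the bench. This point is its centre, half-way up (8 mm above its underside); z is its axis
- end_collar_mid (a point): the end collar: a flat plain dark steel ring, 48 mm outside diameter, 8 mm thick, 25 mm bore, lying flat on the bench. This point is its centre, half-way up (4 mm above its underside); z is its axis
- small_cutter_mid (a point): the small cutter, not wanted: a toothed wheel like the large ones but only 44 mm across, 10 mm thick. This point is its centre, half-way up
- ring_gauge_mid (a point): a plain steel ring gauge without teeth, not wanted: 66 mm outside diameter, 14 mm thick, bore about 27 mm. This point is its centre, half-way up
Mind the look-alikes: they are no part of the job. Leave any green look-alike of the part that bears end_collar_mid alone.

How it is judged:
On the way, in this order (a step that is already met when the one before it is completed fails the run):
1. a large cutter lies on the arbor's flange (((horizontal distance between cutter_a_mid and arbor_seat below 0.004 m and z of cutter_a_mid in the frame of arbor_seat between 0.0025 and 0.0075 m and angle between the z axis of cutter_a_mid and the z axis of arbor_seat, either way round below 0.08 rad) or (horizontal distance between cutter_b_mid and arbor_seat below 0.004 m and z of cutter_b_mid in the frame of arbor_seat between 0.0025 and 0.0075 m and angle between the z axis of cutter_b_mid and the z axis of arbor_seat, either way round below 0.08 rad))), for 0.2 s.
2. the spacing ring lies on the first cutter (horizontal distance between spacer_mid and arbor_seat below 0.004 m and z of spacer_mid in the frame of arbor_seat between 0.0155 and 0.0205 m and angle between the z axis of spacer_mid and the z axis of arbor_seat, either way round below 0.08 rad), for 0.2 s.
3. the other large cutter lies on the spacing ring ((((horizontal distance between cutter_a_mid and arbor_seat below 0.004 m and z of cutter_a_mid in the frame of arbor_seat between 0.0025 and 0.0075 m and angle between the z axis of cutter_a_mid and the z axis of arbor_seat, either way round below 0.08 rad) and (horizontal distance between cutter_b_mid and arbor_seat below 0.004 m and z of cutter_b_mid in the frame of arbor_seat between 0.0285 and 0.0335 m and angle between the z axis of cutter_b_mid and the z axis of arbor_seat, either way round below 0.08 rad)) or ((horizontal distance between cutter_b_mid and arbor_seat below 0.004 m and z of cutter_b_mid in the frame of arbor_seat between 0.0025 and 0.0075 m and angle between the z axis of cutter_b_mid and the z axis of arbor_seat, either way round below 0.08 rad) and (horizontal distance between cutter_a_mid and arbor_seat below 0.004 m and z of cutter_a_mid in the frame of arbor_seat between 0.0285 and 0.0335 m and angle between the z axis of cutter_a_mid and the z axis of arbor_seat, either way round below 0.08 rad)))), for 0.2 s.
4. the end collar lies on the second cutter (horizontal distance between end_collar_mid and arbor_seat below 0.004 m and z of end_collar_mid in the frame of arbor_seat between 0.0375 and 0.0425 m and angle between the z axis of end_collar_mid and the z axis of arbor_seat, either way round below 0.08 rad), for 0.2 s.
At the end, for the whole second after the job is handed in: All four parts are on the arbor and at rest, let go, in the order large cutter, spacing ring, large cutter, end collar from the flange up: each within 4 mm of the arbor's axis, within 2.5 mm of its finished height, and flat to within 0.08 rad (all of step 2 and all of step 4 and (((horizontal distance between cutter_a_mid and arbor_seat below 0.004 m and z of cutter_a_mid in the frame of arbor_seat between 0.0025 and 0.0075 m and angle between the z axis of cutter_a_mid and the z axis of arbor_seat, either way round below 0.08 rad) and (horizontal distance between cutter_b_mid and arbor_seat below 0.004 m and z of cutter_b_mid in the frame of arbor_seat between 0.0285 and 0.0335 m and angle between the z axis of cutter_b_mid and the z axis of arbor_seat, either way round below 0.08 rad)) or ((horizontal distance between cutter_b_mid and arbor_seat below 0.004 m and z of cutter_b_mid in the frame of arbor_seat between 0.0025 and 0.0075 m and angle between the z axis of cutter_b_mid and the z axis of arbor_seat, either way round below 0.08 rad) and (horizontal distance between cutter_a_mid and arbor_seat below 0.004 m and z of cutter_a_mid in the frame of arbor_seat between 0.0285 and 0.0335 m and angle between the z axis of cutter_a_mid and the z axis of arbor_seat, either way round below 0.08 rad))) and linear speed of each of cutter_a, cutter_b, spacer, end_collar below 0.02 m/s and contact force between the fingers and cutter_a below 0.1 N and contact force between the fingers and cutter_b below 0.1 N and contact force between the fingers and spacer below 0.1 N and contact force between the fingers and end_collar below 0.1 N); the robot touches nothing.
It fails at once if the small cutter is moved by more than 20 mm (distance of small_cutter_mid from where it was at the start of the episode above 0.02 m).
It fails at once if the ring gauge is moved by more than 20 mm (distance of ring_gauge_mid from where it was at the start of the episode above 0.02 m).
It also fails if it takes over 90 s, if anything falls off the work surface, if the arm or the gripper's body presses on something with over 40 N, if the wrist force passes 120 N, or if a joint passes its speed limit or range.

## Working session

There is one attempt and no reset: what is moved stays moved. The work goes in short steps, each a Python script; the robot and the scene stay as the last script left them, time stands still between calls to the robot, and variables do not carry over. Pictures are saved under pics/ and viewed, at most 14 in all, crops included, and the job is handed in when it is done.

```bash
mkdir -p pics; python3 - <<'E'
from plant import *
import cv2,numpy as np
for n in("top","scene"):
    p,d=get_image(n); cv2.imwrite(f"pics/{n}0.png",p[:,:,::-1]); np.savez(f"{n}0.npz",p=p,d=d)
    c=get_calibration(n); print(n,c["intrinsics"],np.round(c["world_from_camera"],4))
print(observe())
E
```

```text
top [[522.6777442    0.         271.88216644]
 [  0.         522.6777442  215.34768883]
 [  0.           0.           1.        ]] [[-0.0264 -0.9943  0.1032  0.3472]
 [-0.9994  0.0285  0.0192 -0.0429]
 [-0.022  -0.1026 -0.9945  1.3432]
 [ 0.      0.      0.      1.    ]]
scene [[488.31446803   0.         289.45469309]
 [  0.         488.31446803 210.42707201]
 [  0.           0.           1.        ]] [[-0.6367 -0.535   0.5554 -0.2058]
 [-0.7711  0.4369 -0.4631  0.5597]
 [ 0.0051 -0.7231 -0.6907  0.9468]
 [ 0.      0.      0.      1.    ]]
{'time_s': 0.1, 'q': array([-1.43612291e+00,  2.21143930e-01,  1.52750894e+00,  1.37295078e-05,
        1.39469555e+00, -1.26088414e-01]), 'joint_velocities': array([-0.00057071, -0.00069223, -0.00240996, -0.00030101, -0.00187846,
        0.00204151]), 'joint_torque': array([ 1.33310623e-03, -4.98245251e+01, -3.90546834e+01, -3.00007714e-04,
        5.66099770e-03, -4.17416672e-06]), 'eef_pos': array([ 0.16106321, -0.60327657,  0.20380426]), 'tcp_rot': array([-3.13985252e+00, -2.34201446e-04,  2.60759214e-01]), 'ft_force': array([0.28628856, 0.09025384, 0.07781164]), 'torque': array([ 0.00147745,  0.0238136 , -0.01574663]), 'grasp_force': 0.0, 'opening': 0.08496874005204857}
```

View pics/top0.png

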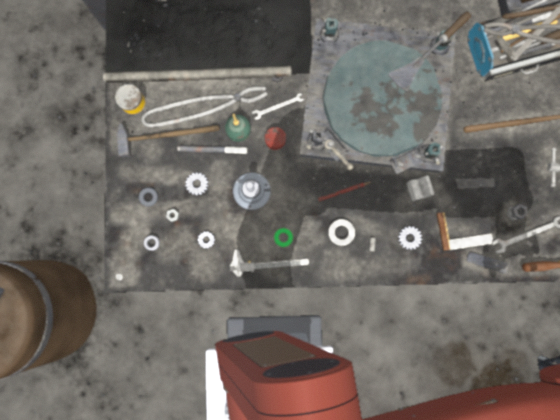

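View pics/scene0.png

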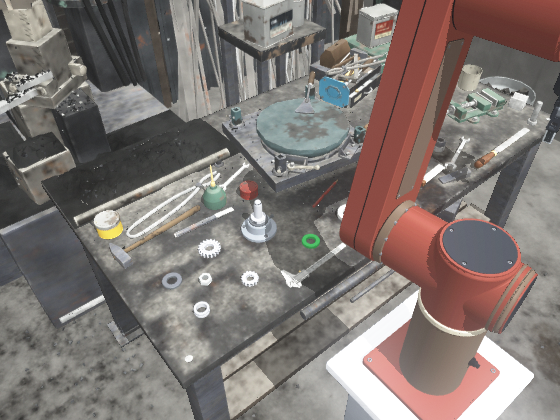

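```bash
cat > h.py <<'E'
from plant import *
import numpy as np,cv2
def project(n,P):
    c=get_calibration(n);T=np.linalg.inv(c["world_from_camera"])
    p=np.atleast_2d(P)@T[:3,:3].T+T[:3,3]; q=p@np.array(c["intrinsics"]).T; return q[:,:2]/q[:,2:]
def unproj(n,uv,z):
    c=get_calibration(n);W=np.array(c["world_from_camera"])
    r=W[:3,:3]@np.linalg.inv(c["intrinsics"])@np.array([*uv,1.]); return W[:3,3]+r*(z-W[2,3])/r[2]
def ortho(n,img,z,c,half,s):
    "patch centred on world c=(x,y); rows: x decreasing, cols: y decreasing; s px/m"
    N=int(2*half*s)
    px=np.float32([[0,0],[N,0],[N,N],[0,N]])
    w=np.array([[c[0]+half,c[1]+half,z],[c[0]+half,c[1]-half,z],[c[0]-half,c[1]-half,z],[c[0]-half,c[1]+half,z]])
    M=cv2.getPerspectiveTransform(np.float32(project(n,w)),px)
    return cv2.warpPerspective(img,M,(N,N),flags=cv2.INTER_CUBIC)
E
python3 - <<'E'
from h import *
t=np.load("top0.npz");s=np.load("scene0.npz")
P={"cutL":((197,184),.01,.06),"cutR":((410,238),.01,.06),"spacer":((152,243),.016,.036),"collar":((148,197),.008,.048),"small":((206,240),.01,.044),"gauge":((342,232),.014,.066)}
A=[];B=[]
for k,(uv,z,D) in P.items():
    w=unproj("top",uv,z); row=[]
    for n,im in(("top",t["p"]),("scene",s["p"])):
        o=ortho(n,im,z,w[:2],.045,2200); cv2.circle(o,(99,99),int(D/2*2200),(255,0,0),1);cv2.circle(o,(99,99),int(.0125*2200),(255,0,0),1);row.append(o)
    A.append(row[0]);B.append(row[1]); print(k,np.round(w,4))
w=unproj("top",(251,190),.1045);print("tip",w)
cv2.imwrite("pics/p1.png",cv2.resize(np.vstack([np.hstack(A[:4]),np.hstack(B[:4])]),None,fx=1,fy=1)[:,:,::-1])
d=t["d"];print(np.round(d[182:199:2,240:262:2],3)); print(np.round(d[236:250:2,144:162:2],3))
E
```

```text
cutL [0.5726 0.1745 0.01  ]
cutR [ 0.4176 -0.3662  0.01  ]
spacer [0.4227 0.2905 0.016 ]
collar [0.5427 0.3026 0.008 ]
small [0.4269 0.1531 0.01  ]
gauge [ 0.4374 -0.1943  0.014 ]
tip [0.53817331 0.02946104 0.1045    ]
[[1.347 1.326 1.318 1.306 1.258 1.254 1.306 1.308 1.316 1.33  1.328]
 [1.326 1.318 1.306 1.252 1.255 1.249 1.256 1.305 1.308 1.316 1.32 ]
 [1.321 1.322 1.304 1.252 1.252 1.254 1.253 1.305 1.312 1.306 1.313]
 [1.321 1.303 1.306 1.262 1.256 1.257 1.262 1.296 1.308 1.308 1.317]
 [1.32  1.317 1.306 1.306 1.27  1.265 1.281 1.305 1.304 1.317 1.315]
 [1.323 1.315 1.303 1.301 1.306 1.296 1.306 1.307 1.307 1.316 1.318]
 [1.321 1.314 1.312 1.306 1.307 1.308 1.309 1.304 1.312 1.311 1.322]
 [1.323 1.319 1.313 1.315 1.307 1.306 1.308 1.315 1.314 1.318 1.321]
 [1.336 1.328 1.322 1.317 1.313 1.316 1.309 1.311 1.318 1.317 1.327]]
[[1.352 1.35  1.351 1.336 1.334 1.353 1.348 1.356 1.35 ]
 [1.35  1.33  1.336 1.348 1.345 1.332 1.339 1.349 1.351]
 [1.333 1.336 1.347 1.347 1.351 1.353 1.337 1.345 1.349]
 [1.331 1.34  1.353 1.35  1.348 1.349 1.335 1.341 1.349]
 [1.331 1.337 1.35  1.351 1.354 1.349 1.331 1.338 1.351]
 [1.349 1.337 1.349 1.349 1.346 1.332 1.332 1.352 1.343]
 [1.349 1.335 1.329 1.332 1.326 1.327 1.344 1.353 1.349]]
```

View pics/p1.png

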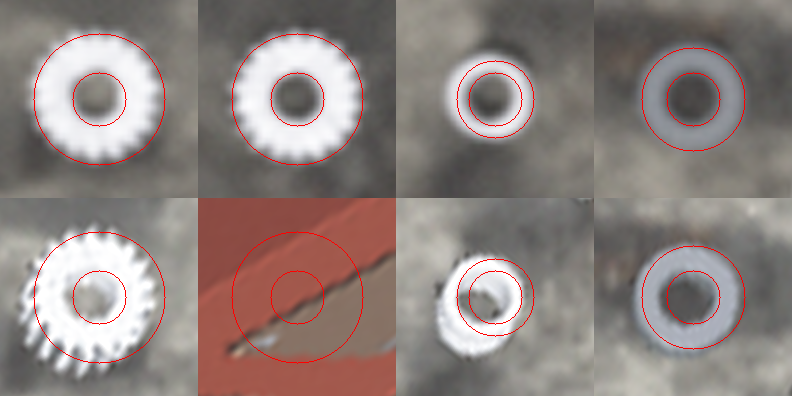

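```bash
python3 - <<'E'
from h import *
R=[]
for n in("top","scene"):
    im=np.load(n+"0.npz")["p"];row=[]
    for z,Ds in((.1045,(.012,.017)),(.052,(.041,.022)),(.001,(.096,))):
        o=ortho(n,im,z,(.5355,.0315),.045 if z>.1 else .06,266/.09 if z>.1 else 266/.12)
        o=cv2.resize(o,(266,266)); s=266/(.09 if z>.1 else .12)
        for D in Ds: cv2.circle(o,(133,133),int(D/2*s),(255,0,0),1)
        row.append(o)
    R.append(np.hstack(row))
cv2.imwrite("pics/p2.png",np.vstack(R)[:,:,::-1])
E
```

```text
(no output)
```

View pics/p2.png

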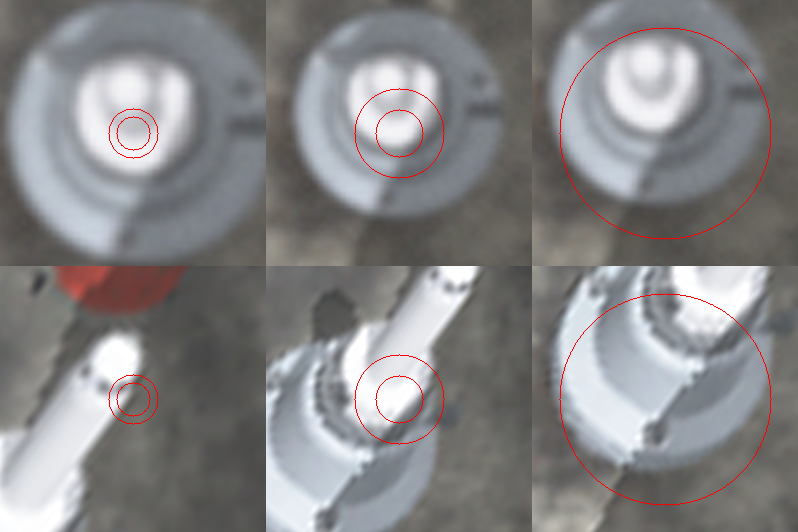

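```bash
cat >> h.py <<'E'
pi=np.pi
def pose(x,y,z,yaw,mv=movep): mv([x,y,z],[pi,0,yaw])
def st(*a):
    o=observe(); print(*a,"t=%.1f"%o["time_s"],np.round(o["eef_pos"],4),np.round(o["ft_force"],1),"op %.4f gf %.1f"%(o["opening"],o["grasp_force"]),"q6 %.2f"%o["q"][5],flush=True); return o
E
python3 - <<'E'
from h import *
for nm,x,y in(("arb",.551,.0345),("L",.5726,.1745),("R",.4176,-.3662),("sp",.4227,.2905),("co",.5427,.3026)):
    print(nm,[(round(w,2),None if (q:=inverse_kinematics([x,y,.02],[pi,0,w])) is None else np.round(q[[0,5]],2)) for w in(-pi/2,0,pi/2)])
ax,ay=.551,.0345
pose(ax,ay,.16,0); gripper_to(.04); st("above")
print(move_l([ax,ay,.08],max_force=8)); st("down")
def probe(d,s):
    c=observe()["eef_pos"]; e=np.array(c); 
    r=[]
    for sg in(1,-1):
        t=np.array([s[0],s[1],.08]); t[d]+=sg*.014
        hit=move_l(t,feed=.03,max_force=5); o=st("probe",d,sg,hit); r.append(o["eef_pos"][d])
        move_l([s[0],s[1],.08],feed=.08)
    print("mid",np.mean(r),"span",r[0]-r[1]); return np.mean(r)
ay=probe(1,(ax,ay)); pose(ax,ay,.14,0,lambda p,r: move_l(p)); pose(ax,ay,.14,pi/2)
print(move_l([ax,ay,.08],max_force=8)); ax=probe(0,(ax,ay))
move_l([ax,ay,.16]); print("ARBOR",ax,ay); st()
E
```

```text
arb [(-1.57, None), (0, array([-0.08,  1.49])), (1.57, array([-0.08, -0.08]))]
L [(-1.57, None), (0, array([0.16, 1.73])), (1.57, array([0.16, 0.16]))]
R [(-1.57, array([-0.86,  2.28])), (0, array([-0.86,  0.71])), (1.57, array([-0.86, -0.86]))]
sp [(-1.57, None), (0, array([0.45, 2.02])), (1.57, array([0.45, 0.45]))]
co [(-1.57, None), (0, array([0.38, 1.95])), (1.57, array([0.38, 0.38]))]
above t=3.3 [0.551  0.0345 0.16  ] [-0.8 -0.1  1.2] op 0.0398 gf 0.0 q6 1.49
False
down t=3.9 [0.5516 0.0345 0.0806] [ 0.9 -0.6 -0.1] op 0.0399 gf 0.0 q6 1.49
probe 1 1 False t=4.6 [0.551  0.0486 0.08  ] [1.  0.5 0.8] op 0.0400 gf 0.0 q6 1.52
probe 1 -1 False t=5.5 [0.551  0.0204 0.08  ] [ 0.1 -0.3 -1. ] op 0.0404 gf 0.0 q6 1.47
mid 0.03453772277805986 span 0.02821941487572772
False
probe 0 1 False t=8.9 [0.565  0.0346 0.0799] [-0.9 -0.2  0.5] op 0.0401 gf 0.0 q6 -0.08
probe 0 -1 False t=9.9 [0.5371 0.0345 0.0801] [-0.4  0.5 -0.3] op 0.0400 gf 0.0 q6 -0.08
mid 0.5510110189606007 span 0.027893387713175066
ARBOR 0.5510110189606007 0.03453772277805986
t=10.9 [0.5503 0.0346 0.1592] [-0.2  0.4 -0.1] op 0.0405 gf 0.0 q6 -0.08
```

```bash
python3 - <<'E'
from h import *
r=[]
for n in("top","scene"):
    p,d=get_image(n); cv2.imwrite(f"pics/{n}1.png",p[:,:,::-1]); u=project(n,[[.551,.0345,.1045]])[0]; print(n,u, project(n,[[.551,.0345,.16]]))
    x,y=int(u[0]),int(u[1]); r.append(cv2.resize(p[max(y-90,0):y+60,x-75:x+75],(400,400),interpolation=cv2.INTER_CUBIC))
cv2.imwrite("pics/p3.png",np.hstack(r)[:,:,::-1])
E
```

```text
top [248.78413737 184.77444025] [[247.18829212 180.8857347 ]]
scene [257.64200402 200.51015071] [[256.7463806  183.95788297]]
```

View pics/p3.png

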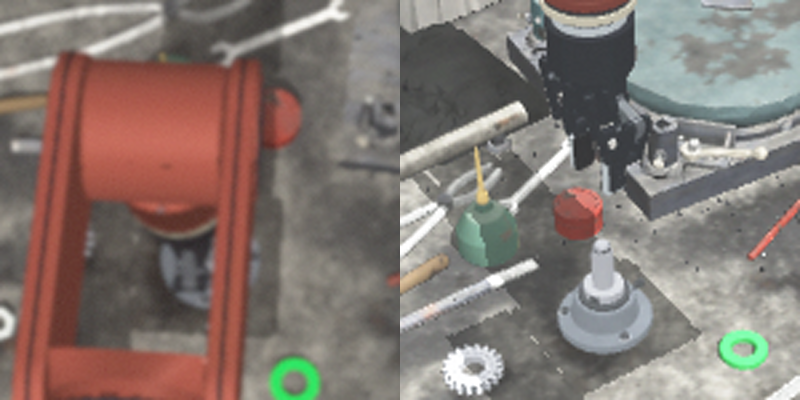

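```bash
python3 - <<'E'
from h import *
st()
for n in("scene","top"):
    p,d=get_image(n); c=get_calibration(n);W=np.array(c["world_from_camera"]);K=np.array(c["intrinsics"])
    v,u=np.mgrid[:420,:560]; r=np.stack([u,v,np.ones_like(u)],-1)@np.linalg.inv(K).T*d[...,None]
    X=r@W[:3,:3].T+W[:3,3]
    m=(abs(X[...,0]-.551)<.09)&(abs(X[...,1]-.0345)<.08)&(X[...,2]>.12)&(X[...,2]<.26)&(d>0)
    Y=X[m]
    print(n,len(Y))
    for z in np.arange(.12,.26,.01):
        s=Y[(Y[:,2]>=z)&(Y[:,2]<z+.01)]
        if len(s): print("%.2f"%z,len(s),np.round(np.r_[np.percentile(s[:,0],[3,50,97]),np.percentile(s[:,1],[3,50,97])],3))
    m=(abs(X[...,0]-.551)<.03)&(abs(X[...,1]-.0345)<.03)&(X[...,2]>.07)&(X[...,2]<.12)&(d>0);print(np.round(np.r_[X[m].min(0),np.median(X[m],0),X[m].max(0)],4))
E
```

```text
t=11.0 [0.5498 0.0346 0.1583] [0.9 0.3 0. ] op 0.0397 gf 0.0 q6 -0.08
scene 511
0.18 10 [0.524 0.569 0.572 0.028 0.039 0.044]
0.19 59 [0.517 0.569 0.575 0.027 0.039 0.048]
0.20 55 [0.515 0.531 0.574 0.025 0.04  0.048]
0.21 60 [0.516 0.548 0.576 0.03  0.043 0.048]
0.22 39 [0.518 0.57  0.577 0.031 0.041 0.05 ]
0.23 92 [0.498 0.527 0.597 0.028 0.045 0.05 ]
0.24 76 [0.495 0.523 0.601 0.027 0.047 0.052]
0.25 120 [0.491 0.528 0.605 0.026 0.046 0.054]
[0.5391 0.0271 0.07   0.5455 0.0405 0.0915 0.5607 0.0481 0.1069]
top 47
0.19 1 [0.519 0.519 0.519 0.028 0.028 0.028]
0.20 1 [0.517 0.517 0.517 0.028 0.028 0.028]
0.23 11 [0.505 0.516 0.522 0.022 0.026 0.03 ]
0.24 20 [0.503 0.511 0.521 0.023 0.028 0.046]
0.25 14 [0.495 0.522 0.527 0.018 0.023 0.051]
[0.5415 0.0274 0.0733 0.5441 0.0283 0.0831 0.5469 0.0307 0.0947]
```

```bash
python3 - <<'E'
from h import *
for i in range(3): st(); 
pose(.45,.06,.06,0)
for op in(.06,.036):
    gripper_to(op); print(move_l([.45,.06,-.03],feed=.03,max_force=6)); st("bench",op); move_l([.45,.06,.03],feed=.1)
    st("up")
E
```

```text
t=11.1 [0.55   0.0346 0.1585] [-1.1 -0.9  0.5] op 0.0398 gf 0.0 q6 -0.08
t=11.1 [0.55   0.0346 0.1585] [-1.1 -0.9  0.5] op 0.0398 gf 0.0 q6 -0.08
t=11.1 [0.55   0.0346 0.1585] [-1.1 -0.9  0.5] op 0.0398 gf 0.0 q6 -0.08
False
bench 0.06 t=16.0 [ 0.4501  0.06   -0.0299] [0.3 0.7 0.7] op 0.0600 gf 0.0 q6 1.53
up t=16.8 [0.4496 0.06   0.0296] [-0.3  0.1  0.7] op 0.0601 gf 0.0 q6 1.53
True
bench 0.036 t=18.9 [ 0.45    0.06   -0.0275] [-0.9  1.2  4.5] op 0.0360 gf 2.7 q6 1.53
up t=19.6 [0.4496 0.06   0.0296] [0.3 0.7 0.6] op 0.0362 gf 0.0 q6 1.53
```

```bash
python3 - <<'E'
from h import *
ax,ay,Z=.551,.0345,.055
def probe(d,s):
    r=[]
    for sg in(1,-1):
        t=np.array([s[0],s[1],Z]); t[d]+=sg*.013
        hit=move_l(t,feed=.03,max_force=5); o=st("probe",d,sg,hit); r.append(o["eef_pos"][d])
        move_l([s[0],s[1],Z],feed=.1)
    print("mid",np.mean(r),"span",r[0]-r[1]); return np.mean(r)
gripper_to(.04); pose(ax,ay,.10,0)
if move_l([ax,ay,Z],feed=.2,max_force=10): raise SystemExit(st("hit"))
ay=probe(1,(ax,ay)); move_l([ax,ay,.095],feed=.3); pose(ax,ay,.095,pi/2)
if move_l([ax,ay,Z],feed=.2,max_force=10): raise SystemExit(st("hit"))
ax=probe(0,(ax,ay)); move_l([ax,ay,.095],feed=.3); print("ARBOR",ax,ay); st()
E
```

```text
probe 1 1 True t=21.1 [0.5519 0.0432 0.0562] [ 1.1 -3.3  2.1] op 0.0400 gf 1.6 q6 1.51
probe 1 -1 True t=21.8 [0.5507 0.025  0.0546] [1.  2.8 1.9] op 0.0404 gf 1.5 q6 1.47
mid 0.03410254063604327 span 0.018142838206061013
probe 0 1 True t=24.4 [0.5602 0.0341 0.0556] [ 0.5 -0.   0.4] op 0.0401 gf 0.0 q6 -0.08
probe 0 -1 True t=25.0 [0.5422 0.0341 0.0551] [2.2 0.3 0.2] op 0.0401 gf 1.6 q6 -0.08
mid 0.5512140035078552 span 0.018015597444989706
ARBOR 0.5512140035078552 0.03410254063604327
t=25.6 [0.5528 0.034  0.0972] [-0.2  0.6 -0.4] op 0.0400 gf 0.0 q6 -0.08
```

```bash
cat >> h.py <<'E'
AX,AY=.5512,.0341; Y=pi/2
def go(p,feed,**k): return move_l(p,feed=feed,**k)
def pick(x,y,op,rise,zfloor=-.05,f=50,zap=-.012,zabove=.03):
    gripper_to(op); pose(x,y,zabove,Y)
    if go([x,y,zap],.2,max_force=8): st("HIT early"); raise SystemExit
    hit=go([x,y,zfloor],.03,max_force=5); o=st("bench",hit)
    z=o["eef_pos"][2]+rise
    go([x,y,z],.05); gripper_to(0,f); o=st("grip"); return z
def place(x,y,z,top,dest_h,op,lift=.125):
    go([x,y,z+lift],.35); o=st("lift")
    pose(AX,AY,z+lift,Y)
    zt=z+dest_h
    hit=go([AX,AY,zt+.0015],.06,max_force=15); o=st("down",hit,"target %.4f"%zt)
    return hit,zt
E
python3 - <<'E'
from h import *
move_l([AX,AY,.105],feed=.3)
z=pick(.5739,.1755,.07,.003); print(z); print(place(.5739,.1755,z,0,.052,.07))
E
```

```text
bench True t=28.1 [ 0.5737  0.1755 -0.0342] [-2.9 -0.2  7.2] op 0.0703 gf 3.4 q6 0.17
grip t=28.6 [ 0.5744  0.1756 -0.0307] [-0.3 -0.5  4. ] op 0.0569 gf 56.0 q6 0.17
-0.031197084080265978
lift t=29.1 [0.5741 0.1755 0.0946] [-0.5  0.4 -3. ] op 0.0568 gf 53.9 q6 0.17
down False target 0.0208 t=31.1 [0.5517 0.034  0.0228] [ 0.6 -0.2 -1.3] op 0.0574 gf 53.9 q6 -0.08
(False, np.float64(0.02080291591973402))
```

```bash
cat >> h.py <<'E'
def release(zt,op,up=.15):
    print("press",go([AX,AY,zt-.001],.03,max_force=8)); st("seated"); gripper_to(op); st("open"); go([AX,AY,up],.35)
E
python3 - <<'E'
from h import *
release(.0208,.068,.11)
gripper_to(.048); pose(.4259,.2955,.04,Y); st()
p,d=get_image("scene"); u=project("scene",[[AX,AY,.07]])[0].astype(int)
a=p[u[1]-50:u[1]+50,u[0]-65:u[0]+65]; u=project("scene",[[.4259,.2955,.02]])[0].astype(int); b=p[u[1]-60:u[1]+40,u[0]-65:u[0]+65]
cv2.imwrite("pics/p4.png",cv2.resize(np.hstack([a,b]),None,fx=3,fy=3,interpolation=2)[:,:,::-1])
E
```

```text
press False
seated t=31.3 [0.5523 0.034  0.0212] [-2.7 -0.4  5.2] op 0.0570 gf 54.5 q6 -0.08
open t=31.6 [0.5514 0.034  0.02  ] [0.  0.3 0.3] op 0.0680 gf 0.0 q6 -0.08
t=33.5 [0.4269 0.2951 0.0404] [-0.5 -0.2  0.2] op 0.0478 gf 0.0 q6 0.45
```

View pics/p4.png

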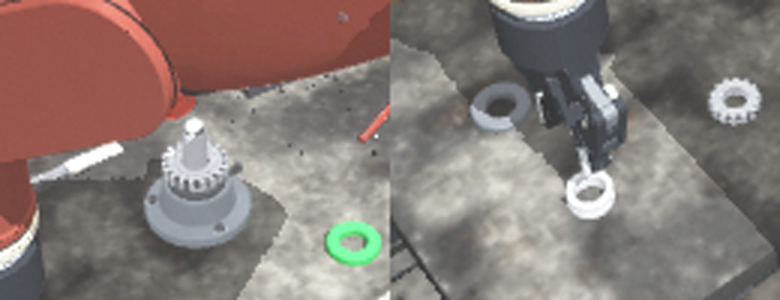

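```bash
python3 - <<'E'
from h import *
z=pick(.4259,.2955,.048,.005); 
h,zt=place(.4259,.2955,z,0,.062,.05); print(h,zt)
if not h: release(zt,.05,.12)
E
```

```text
bench True t=35.0 [ 0.4259  0.2955 -0.0292] [-1.2 -0.4  6.9] op 0.0474 gf 3.6 q6 0.45
grip t=35.6 [ 0.426   0.2956 -0.0241] [0.4 0.8 2.1] op 0.0328 gf 50.1 q6 0.45
lift t=36.1 [0.4263 0.2957 0.1018] [-0.8 -0.2 -2. ] op 0.0330 gf 49.9 q6 0.45
down False target 0.0378 t=38.4 [0.5513 0.0342 0.0396] [-0.3  1.4 -1.7] op 0.0331 gf 49.9 q6 -0.08
False 0.03783027864715503
press False
seated t=38.6 [0.552  0.0342 0.0379] [-1.7  2.   5.3] op 0.0328 gf 50.6 q6 -0.08
open t=38.9 [0.5511 0.0339 0.0367] [-0.2 -0.2 -0.7] op 0.0500 gf 0.0 q6 -0.08
```

```bash
python3 - <<'E'
from h import *
gripper_to(.07); pose(.4181,-.3658,.04,Y); st()
p,d=get_image("scene"); u=project("scene",[[AX,AY,.07]])[0].astype(int)
a=p[u[1]-50:u[1]+50,u[0]-65:u[0]+65]
p,d=get_image("top"); u=project("top",[[.4181,-.3658,.01]])[0].astype(int); b=p[u[1]-50:u[1]+50,u[0]-65:u[0]+65]
cv2.imwrite("pics/p5.png",cv2.resize(np.hstack([a,b]),None,fx=3,fy=3,interpolation=2)[:,:,::-1])
E
```

```text
t=41.2 [ 0.4188 -0.3652  0.0402] [ 0.5 -0.5  0.4] op 0.0698 gf 0.0 q6 -0.86
```

View pics/p5.png

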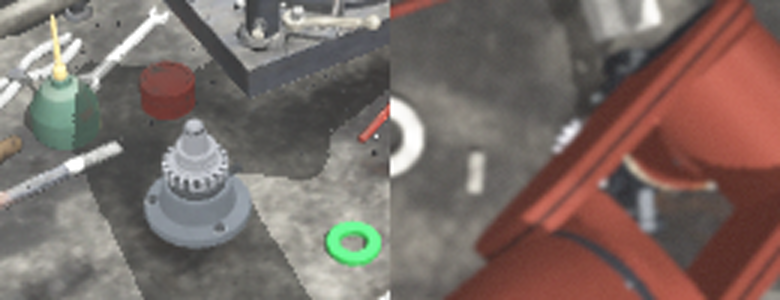

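```bash
python3 - <<'E'
from h import *
z=pick(.4181,-.3658,.07,.003,zabove=.03)
if observe()["opening"]<.05: raise SystemExit("missed")
h,zt=place(.4181,-.3658,z,0,.078,.07); print(h,zt)
if not h:
    release(zt,.07,.12); gripper_to(.06); pose(.5427,.3026,.04,Y); st()
p,d=get_image("scene"); u=project("scene",[[AX,AY,.07]])[0].astype(int)
a=p[u[1]-50:u[1]+50,u[0]-65:u[0]+65]
u=project("scene",[[.5427,.3026,.02]])[0].astype(int); b=p[u[1]-60:u[1]+40,u[0]-65:u[0]+65]
cv2.imwrite("pics/p6.png",cv2.resize(np.hstack([a,b]),None,fx=3,fy=3,interpolation=2)[:,:,::-1])
E
```

```text
bench True t=42.9 [ 0.418  -0.3657 -0.0342] [-1.3  1.1  6. ] op 0.0697 gf 3.3 q6 -0.86
grip t=43.5 [ 0.4184 -0.3661 -0.0307] [-1.1  1.   5.2] op 0.0576 gf 53.2 q6 -0.86
lift t=44.0 [ 0.4184 -0.3661  0.0947] [-0.4 -0.1 -2.4] op 0.0573 gf 53.9 q6 -0.86
down False target 0.0468 t=46.4 [0.5514 0.0341 0.0483] [ 0.2 -0.6 -0.9] op 0.0576 gf 53.9 q6 -0.08
False 0.046815889677436454
press False
seated t=46.7 [0.552  0.0341 0.0473] [-3.   0.1  7.4] op 0.0575 gf 54.7 q6 -0.08
open t=47.0 [0.5513 0.0341 0.0459] [-0.3  0.  -0. ] op 0.0699 gf 0.0 q6 -0.08
t=48.7 [0.5433 0.3017 0.0403] [0.2 0.3 0.7] op 0.0597 gf 0.0 q6 0.38
```

View pics/p6.png

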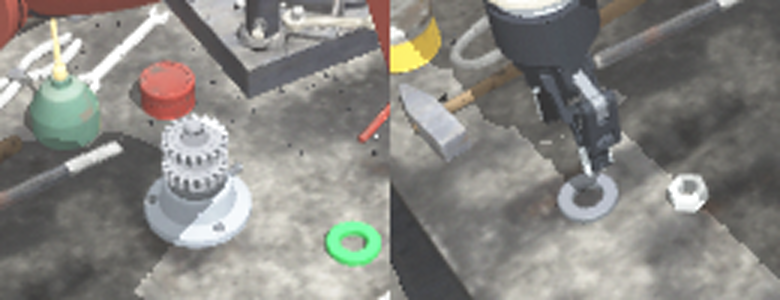

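Second cutter is seated on the spacer; the collar lies under the fingers. Now the collar.

```bash
python3 - <<'E'
from h import *
z=pick(.5427,.3026,.06,.0045)
if observe()["opening"]<.04: raise SystemExit("missed")
h,zt=place(.5427,.3026,z,0,.088,.06,lift=.13); print(h,zt)
if not h:
    release(zt,.06,.16); pose(.45,.25,.2,Y); st()
p,d=get_image("scene"); u=project("scene",[[AX,AY,.07]])[0].astype(int)
a=p[u[1]-50:u[1]+50,u[0]-65:u[0]+65]
cv2.imwrite("pics/p7.png",cv2.resize(a,None,fx=4,fy=4,interpolation=2)[:,:,::-1])
E
```

```text
bench True t=50.3 [ 0.5426  0.3026 -0.0315] [-2.4 -0.6  7.4] op 0.0601 gf 3.4 q6 0.38
grip t=50.8 [ 0.5429  0.3027 -0.0266] [-1.8 -1.   5.8] op 0.0452 gf 50.4 q6 0.38
lift t=51.4 [0.5432 0.3028 0.104 ] [-0.2 -0.2 -1.8] op 0.0447 gf 51.3 q6 0.38
down False target 0.0610 t=53.2 [0.5512 0.0341 0.0622] [-0.8  0.2 -1.7] op 0.0450 gf 51.3 q6 -0.08
False 0.06096094622702379
press False
seated t=53.5 [0.5518 0.0341 0.0613] [-2.6  0.1  7.4] op 0.0446 gf 52.1 q6 -0.08
open t=53.8 [0.5512 0.0341 0.0599] [0.7 0.5 0.1] op 0.0598 gf 0.0 q6 -0.08
t=55.2 [0.45   0.2491 0.1989] [ 0.4  0.6 -0.1] op 0.0603 gf 0.0 q6 0.35
```

View pics/p7.png

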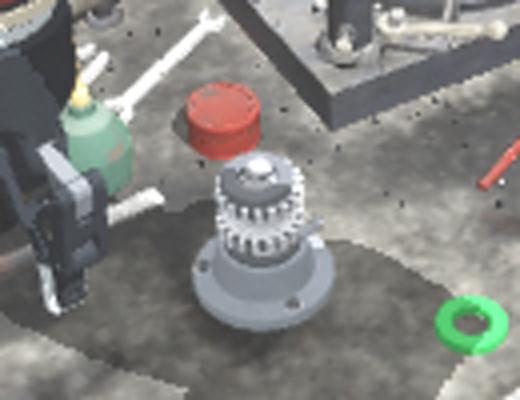

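```bash
python3 -c "
from plant import *
print(job_done())"
```

```text
the job is handed in; nothing more can be done
None
```

The straddle-milling set is built and handed in at about 55 s. It stacks large cutter, spacing ring, large cutter and end collar on the arbor. The last picture shows it flat and let go, but the hand-in returned no verdict.

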